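# Put the paint pots away and close up the figure painter's bench

## Task

Tidy the bench: pull the chest's top drawer all the way out to its stop, stand every short paint pot from the bench upright in it, then push that drawer fully shut. Also screw the black caps of both amber medium jars on the rack fully down (clockwise, until they stop). Leave the tall bottles, the figures, the spatula and the lower drawer as they are.

Things in the scene. Friction and masses are not known exactly. Their poses are not given: they have to be found in the camera images.
- chest: Dark wooden drawer chest, fixed, 240 deep (x) x 300 wide (y) x 205 mm high; origin at the centre of its underside, front with two drawers faces its own -x (towards the robot, turned by up to 0.1 rad). The top drawer slides out along the chest's own -x. The outer face of the shut drawer lies at -120 mm in the chest frame. Two little figures 85 mm high are fixed on its top.
- chest_drawer0 (a joint): Top drawer: 0 shut, 0.166 m when out at its stop. It slides stiffly (about 1 N of friction) and stays where it is left.
- chest_drawer0_handle (a point): Middle of the top drawer's brass bar handle: horizontal, 120 mm long along the drawer's y, 11 mm thick, 35 mm in front of the drawer's outer face (29 mm free gap behind it), 38 mm below the chest's top. Moves with the drawer, axes as the chest's.
- drawer_floor (a point): Centre of the top drawer's inner floor (113 mm above the bench), moving with the drawer, axes as the chest's. Inside: x from -98 to +98 mm, y from -129 to +129 mm; the side walls rise 70 mm above this floor, the front panel 77 mm, and the chest leaves 80 mm of height when shut. With the drawer at its stop the part from x = -98 to +62 mm is clear of the chest's top.
- chest_drawer1 (a joint): Lower drawer, same make, shut at 0; to be left shut.
- rack: Wooden rack, fixed, 90 (x) x 200 (y) x 12 mm, with two amber glass medium jars (72 mm across, to 74 mm above the bench) at y = +60 and -60 mm in its frame; turned by up to 0.2 rad. Origin at the centre of its underside. A white stripe on each jar, on the rack's -x side, marks where the cap's red pointer stands when it is fully down.
- cap_left (a joint): Turn of the screw cap of the jar at y = +60 mm of the rack: 0 fully down (a hard stop), up to 2.3 rad when loose; grows anticlockwise seen from above, so it closes clockwise. The cap is captive: it turns on the spot, neither rises nor comes off, friction about 0.12 N m.
- cap_left_top (a point): Centre of the top of that cap: black, fluted, round and upright, 54 mm across, 36 mm high, top 116 mm above the bench (so the cap spans 80 to 116 mm); a red line on top runs from the centre to the rim along the cap's own -x. The jar below is wider than the cap, its shoulder 74 mm above the bench.
- cap_right (a joint): Turn of the screw cap of the jar at y = -60 mm of the rack: 0 fully down (a hard stop), up to 2.3 rad when loose; grows anticlockwise seen from above, so it closes clockwise. The cap is captive: it turns on the spot, neither rises nor comes off, friction about 0.12 N m.
- cap_right_top (a point): Centre of the top of that cap: black, fluted, round and upright, 54 mm across, 36 mm high, top 116 mm above the bench (so the cap spans 80 to 116 mm); a red line on top runs from the centre to the rim along the cap's own -x. The jar below is wider than the cap, its shoulder 74 mm above the bench.
- pot_blue: Short blue paint pot with a black top and paper label, a cylinder 54 mm across and 54 mm high with a heavy base, about 160 g, standing on the bench; origin at the centre of its underside, z up. None if it is absent.
- pot_green: Short green paint pot with a black top and paper label, a cylinder 54 mm across and 54 mm high with a heavy base, about 160 g, standing on the bench; origin at the centre of its underside, z up. None if it is absent.
- pot_red: Short red paint pot with a black top and paper label, a cylinder 54 mm across and 54 mm high with a heavy base, about 160 g, standing on the bench; origin at the centre of its underside, z up. None if it is absent.
- pot_yellow: Short yellow paint pot with a black top and paper label, a cylinder 54 mm across and 54 mm high with a heavy base, about 160 g, standing on the bench; origin at the centre of its underside, z up. None if it is absent.
- pot_white: Short white paint pot with a black top and paper label, a cylinder 54 mm across and 54 mm high with a heavy base, about 160 g, standing on the bench; origin at the centre of its underside, z up. None if it is absent.
- bottle_teal: Tall teal paint bottle, 58 mm across, 145 mm high, black cap; origin at the centre of its underside. Leave alone.
- bottle_pink: Tall pink paint bottle, 58 mm across, 145 mm high, black cap; origin at the centre of its underside. Leave alone.
- bottle_cream: Tall cream paint bottle, 58 mm across, 145 mm high, black cap; origin at the centre of its underside. Leave alone.
- figure_table: Little pale figure on a round wooden foot 52 mm across, about 87 mm high; origin under the foot. Leave alone.
- figure_sketch: Little pale figure on a round wooden foot 52 mm across, about 87 mm high; origin under the foot. Leave alone.
- spatula: Spatula 200 mm long lying on the bench, handle to its own -x. Leave alone.
Not all that is in view belongs to the job. What is shaped like the pot_green but pink or turquoise is not meant.

How it is judged:
On the way, in this order (a step that is already met when the one before it is completed fails the run):
1. the top drawer is pulled out to its stop (value of joint chest_drawer0 above 0.16 m), for 0.2 s.
2. every paint pot stands in the open top drawer (x of pot_blue in the frame of drawer_floor between -0.1 and 0.1 m and y of pot_blue in the frame of drawer_floor between -0.13 and 0.13 m and z of pot_blue in the frame of drawer_floor between -0.006 and 0.012 m and angle between each of pot_blue, pot_green, pot_red, pot_yellow, pot_white's own z axis and vertical below 0.15 rad and x of pot_green in the frame of drawer_floor between -0.1 and 0.1 m and y of pot_green in the frame of drawer_floor between -0.13 and 0.13 m and z of pot_green in the frame of drawer_floor between -0.006 and 0.012 m and x of pot_red in the frame of drawer_floor between -0.1 and 0.1 m and y of pot_red in the frame of drawer_floor between -0.13 and 0.13 m and z of pot_red in the frame of drawer_floor between -0.006 and 0.012 m and x of pot_yellow in the frame of drawer_floor between -0.1 and 0.1 m and y of pot_yellow in the frame of drawer_floor between -0.13 and 0.13 m and z of pot_yellow in the frame of drawer_floor between -0.006 and 0.012 m and x of pot_white in the frame of drawer_floor between -0.1 and 0.1 m and y of pot_white in the frame of drawer_floor between -0.13 and 0.13 m and z of pot_white in the frame of drawer_floor between -0.006 and 0.012 m and value of joint chest_drawer0 above 0.05 m), for 0.2 s.
3. the top drawer is pushed shut with the pots in it (x of pot_blue in the frame of drawer_floor between -0.1 and 0.1 m and y of pot_blue in the frame of drawer_floor between -0.13 and 0.13 m and z of pot_blue in the frame of drawer_floor between -0.006 and 0.012 m and angle between each of pot_blue, pot_green, pot_red, pot_yellow, pot_white's own z axis and vertical below 0.15 rad and x of pot_green in the frame of drawer_floor between -0.1 and 0.1 m and y of pot_green in the frame of drawer_floor between -0.13 and 0.13 m and z of pot_green in the frame of drawer_floor between -0.006 and 0.012 m and x of pot_red in the frame of drawer_floor between -0.1 and 0.1 m and y of pot_red in the frame of drawer_floor between -0.13 and 0.13 m and z of pot_red in the frame of drawer_floor between -0.006 and 0.012 m and x of pot_yellow in the frame of drawer_floor between -0.1 and 0.1 m and y of pot_yellow in the frame of drawer_floor between -0.13 and 0.13 m and z of pot_yellow in the frame of drawer_floor between -0.006 and 0.012 m and x of pot_white in the frame of drawer_floor between -0.1 and 0.1 m and y of pot_white in the frame of drawer_floor between -0.13 and 0.13 m and z of pot_white in the frame of drawer_floor between -0.006 and 0.012 m and value of joint chest_drawer0 below 0.006 m), for 0.2 s.
At the end, for the whole second after the job is handed in: Every paint pot present stands upright (within 0.15 rad) and still on the floor of the top drawer, that drawer is shut to within 6 mm, both caps are within 0.08 rad of their stop, and the lower drawer is shut to within 10 mm (all of step 3 and value of joint each of cap_left, cap_right below 0.08 rad and value of joint chest_drawer1 below 0.01 m and linear speed of each of pot_blue, pot_green, pot_red, pot_yellow, pot_white below 0.02 m/s); the robot touches nothing.
It fails at once if a tall bottle, a figure or the spatula is shifted by more than 40 mm (distance of any of bottle_teal, bottle_pink, bottle_cream, figure_table, figure_sketch, spatula from where it was at the start of the episode above 0.04 m).
It fails at once if the lower drawer is pulled open by more than 20 mm (value of joint chest_drawer1 above 0.02 m).
Of pot_blue, pot_green, pot_red, pot_yellow, pot_white only 3 to 4 are there at a start; the rules pass over those that are not, and their reading is None.
At some moment in a run one of pot_blue, pot_green, pot_red, pot_yellow, pot_white may be knocked a few centimetres aside while the robot is not near it.
It also fails if it takes over 210 s, if anything falls off the work surface, if the arm or the gripper's body presses on something with over 40 N, if the wrist force passes 120 N, or if a joint passes its speed limit or range.

## Robot

A 7-joint arm with a two-finger parallel gripper is mounted at the origin on the work surface. World frame = base frame: x ahead of the robot, y to its left, z up, the work surface at z = 0. Lengths are in m, angles in rad, forces in N, time in s.
With the tool pointing down it reaches from about 0.425 to 0.875 m from the base axis. Payload 4.7 kg.
Tool frame: the origin (TCP) lies between the finger pads; the fingertips stand 19 mm ahead of it and the grasp point (between the pads) is the TCP (ctrl.tip_extent is the distance from the TCP to the fingertips, in m); z points along the fingers, y is the line along which they close (so a half turn about z gives the same grasp; the last joint's range is limited). The gripper opens to 87 mm and grips with 3 to 60 N. Pads are 19 mm wide; open, the fingers measure 117 mm over their backs; the gripper's body (75 mm by 190 mm) begins 51 mm behind the grasp point.
Start: joints at [1.193, 0.321, -0.07, 1.45, 0.023, 1.371, -0.057], TCP at [0.248, -0.601, 0.242] pointing down, gripper open.
Joint ranges: [-2.86, 2.86], [-0.3, 2.09], [-1.38, 1.24], [0.06, 2.45], [-1.56, 4.7], [0.09, 2.05], [-2.69, 2.69]. Speed limits (rad/s): [2.57, 2.57, 3.14, 3.14, 3.14, 3.14, 3.14].

## Interface

Orientations are given as a rotation vector (axis times angle).
In Python, from bench import ctrl gives the robot as it stands.
- The arm moves only by the shell command python3 -m crank 'ROWS' [OPENING] [FORCE]. ROWS is JSON, a list of rows, each an object of numbers: "tx", "ty", "tz": the shift along the tool's x, y, z in mm; "turn": the turn about the tool's z in units of 5 degrees (1.0 is 5 degrees). In form: [{"tx": .., "ty": .., "tz": .., "turn": ..}, ...]. A call has 1 to 5 rows; each row is the pose to reach, as a shift and turn from the pose commanded when the call began, along the tool's axes at that moment; what a row does not reach only later rows make up. A row lasts 1/8 s, in which the tool goes at most 62.5 mm and 10.7 degrees, less where a joint would pass 70% of its speed; a pose out of reach is approached as far as the arm can. A call with a gripper value outside its range is refused whole. OPENING is the finger opening in mm, from 0 to 87, set as the call begins (- or left out, the last holds). The fingers move at their own pace and stop on an object; FORCE is the grip in N (left out, the last holds). Time passes only in rows, so rows that repeat a pose let the fingers close. It gives the time, the measured TCP pose, the force, the opening and the grip force at its end, in the units of the state.
- ctrl.get_state(): the state, without advancing time (a new reading comes with each control period).
- ctrl.get_image(name): name is "side" or "top"; returns (picture, depth): 400x640x3 uint8, red, green, blue; 400x640 float32, m along the optical axis (not along the pixel's ray), 0 where there is no reading.
- ctrl.camera_model(name): a dict with "intrinsics" (3x3 intrinsics, pixels), "origin" and "orientation" of the camera in the world. Camera axes: x right, y down, z forward; pixel columns grow to the right and rows downward; lengths in m; the calibration is good to about 2 mm. A picture is of the moment at which its call begins. camera_model takes no time and is no camera call.
- ctrl.close_job(): hands the job in; it is judged then, once.
Trained networks look in the newest picture that a camera, given by its name, has taken for a name from the list of things; names that differ only in an ending like _2 or _b are one class to them, and where a whole thing is asked for, a point or a joint stands for the part that bears it (a point fixed in the world has none). Each returns a list of dicts, best first, with "confidence" (0 to 1); they miss things now and then, are a little off and sometimes report something else, mostly with a low value. They report only what shows in the picture. A call takes as long as a camera call. They do not tell look-alikes from the thing itself.
- ctrl.recognise(camera, query): "xyz" ([x, y, z] in m, in world coordinates, good to about 4 mm: the middle of the surface that is visible of it).
- ctrl.mark_of(camera, query): "xyz" ([x, y, z] in m, in world coordinates, good to about 4 mm: a listed point, or the origin of a listed thing).
The state is a dict: "time": time; "joint_positions": joint angles; "qd": joint speeds; "joint_torque": joint torques, N m; "position": TCP position; "tool_rot": TCP orientation; "ft_force": force on the tool from outside, world axes, zero at the start; "torque": the same for the moment, N m; "grip_width": opening from 0.0 (shut) to 1.0 (fully open); "grip_force": force on a finger pad.
Only numpy, scipy, OpenCV 4.12 (cv2) and the standard library are available. Lean on these libraries where they do the work, as an engineer would, in place of code of your own. Each camera call takes 0.05 s, during which the arm holds its last target. There are 200 camera calls.

## Working session

There is one attempt and no reset: what is moved stays moved. The work goes in short steps, Python scripts to look and compute and a shell command to move; the robot and the scene stay as the last step left them, time stands still between calls to the robot, and variables do not carry over. Pictures are saved under pics/ and viewed, at most 14 in all, crops included, and the job is handed in when it is done.

```bash
ls; mkdir -p pics
cat > h.py <<'E'
import numpy as np,cv2
from scipy.spatial.transform import Rotation as R
from bench import ctrl
def cam(n):
    m=ctrl.camera_model(n);K=np.array(m["intrinsics"]);o=np.array(m["origin"]);r=np.array(m["orientation"])
    r=r if r.shape==(3,3) else R.from_rotvec(r).as_matrix()
    return K,o,r
def cloud(n,d):
    K,o,r=cam(n);v,u=np.mgrid[:400,:640]
    p=np.stack([(u-K[0,2])/K[0,0]*d,(v-K[1,2])/K[1,1]*d,d],-1)
    return p@r.T+o
def snap(n,f):
    im,d=ctrl.get_image(n);cv2.imwrite(f'pics/{f}.png',im[...,::-1]);np.savez(f'{f}.npz',im=im,d=d,p=cloud(n,d));return im,d
E
python3 - <<'E'
from h import *
for n in('top','side'):
    print(n,ctrl.camera_model(n)); snap(n,n+'0')
s=ctrl.get_state();print(s)
for q in ['chest','chest_drawer0_handle','rack','cap_left_top','cap_right_top','pot_blue','pot_green','pot_red','pot_yellow','pot_white','bottle_teal','bottle_pink','bottle_cream','figure_table','figure_sketch','spatula']:
    for n in('top','side'):
        print(q,n,[(np.round(e['xyz'],3).tolist(),round(e['confidence'],2)) for e in ctrl.mark_of(n,q)][:3])
E
```

```text
pics
top {'intrinsics': array([[373.49252621,   0.        , 320.2608954 ],
       [  0.        , 373.49252621, 193.80309412],
       [  0.        ,   0.        ,   1.        ]]), 'origin': array([0.2627888 , 0.00307527, 1.27125808]), 'orientation': array([-2.07949156,  2.11725703, -0.23371567])}
side {'intrinsics': array([[480.53214725,   0.        , 320.22226593],
       [  0.        , 480.53214725, 194.24957959],
       [  0.        ,   0.        ,   1.        ]]), 'origin': array([-0.3601264 ,  0.91691023,  1.04520818]), 'orientation': array([-0.93609279,  2.33742399, -1.19483029])}
{'time': 0.1, 'joint_positions': array([ 1.1930875 ,  0.32174467, -0.0700827 ,  1.45158725,  0.02259869,
        1.3707961 , -0.0568611 ]), 'qd': array([-5.33016067e-05, -3.83975572e-04, -6.89799914e-04, -3.16322161e-03,
        7.90547589e-04, -2.98893552e-03, -2.64413288e-04]), 'joint_torque': array([-9.35311255e-04, -4.92572236e+01, -4.06119442e-01, -3.13399172e+01,
       -6.41707680e-02,  3.95422813e-02,  9.05928755e-05]), 'position': array([ 0.24798273, -0.60031963,  0.24055637]), 'tool_rot': arr
[... 1390 characters left out ...]
.95)]
bottle_teal side [([0.54, -0.495, -0.003], 0.68), ([0.546, 0.517, -0.002], 0.41)]
bottle_pink top [([0.397, -0.518, -0.0], 0.86)]
bottle_pink side [([0.405, -0.517, -0.001], 0.7)]
bottle_cream top [([0.394, 0.535, 0.003], 0.58), ([0.568, -0.226, 0.112], 0.38)]
bottle_cream side [([0.395, 0.53, 0.002], 0.76)]
figure_table top [([0.544, 0.514, 0.001], 0.55)]
figure_table side [([0.549, 0.515, -0.002], 0.95), ([0.404, -0.511, 0.003], 0.51)]
figure_sketch top [([0.314, 0.263, -0.002], 0.66)]
figure_sketch side [([0.314, 0.26, 0.002], 0.74), ([0.787, 0.123, 0.114], 0.15)]
spatula top [([0.241, -0.333, -0.0], 0.68), ([0.398, -0.518, -0.002], 0.28)]
spatula side [([0.243, -0.332, 0.0], 0.59)]
```

View pics/top0.png

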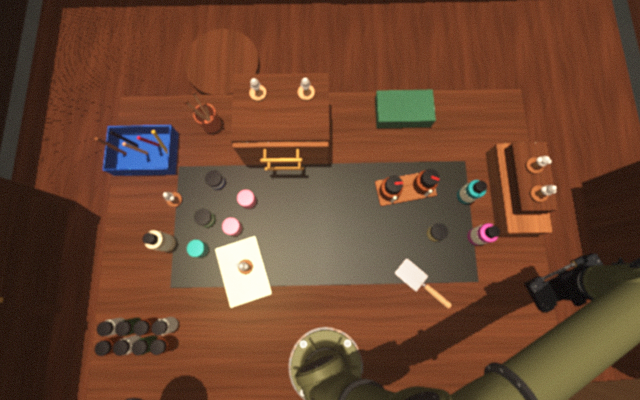

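View pics/side0.png

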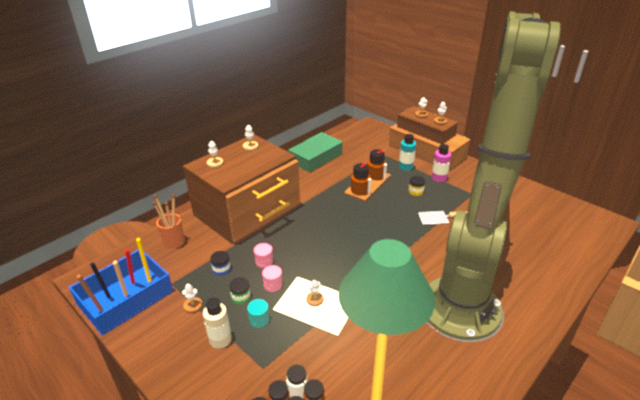

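The top view shows the chest around (282,120) and the caps at (392,187) and (429,180). The pots are blue (215,180), green (205,217) and yellow (438,232). The pots at (246,198), (231,226) and (196,248) are pink and turquoise look-alikes. The side view agrees. Next I'll refine these positions with depth.

```bash
cat >> h.py <<'E'
def near(p,c,r,z0,z1): 
    m=(np.hypot(p[...,0]-c[0],p[...,1]-c[1])<r)&(p[...,2]>z0)&(p[...,2]<z1);return m
def heading(s):
    x=R.from_rotvec(s['tool_rot']).as_matrix()[:,0];return np.arctan2(x[1],x[0])
def go(x,y,z,hdeg,s=None):
    s=s or ctrl.get_state();h=heading(s);d=np.array([x,y,z])-s['position']
    t=R.from_rotvec(s['tool_rot']).as_matrix().T@d*1000
    dt=(np.degrees(h)-hdeg+180)%360-180
    print('shift',np.round(t,1),'turn',round(dt/5,2),'| pos',np.round(s['position'],4),'head',round(np.degrees(h),1),'j7',round(s['joint_positions'][6],2),'t',round(s['time'],1),'w',round(s['grip_width']*87,1),'gf',np.round(s['grip_force'],1))
E
python3 - <<'E'
from h import *
D={n:np.load(n+'0.npz') for n in('top','side')}
for n in D:
    p,im=D[n]['p'],D[n]['im'].astype(int)
    for k,c in dict(blue=(.612,.369),green=(.48,.399),yellow=(.414,-.379)).items():
        m=near(p,c,.045,.046,.07);q=p[m]; (cx,cy),r=cv2.minEnclosingCircle(q[:,:2].astype(np.float32))
        print(n,k,m.sum(),'mid',np.round((q.min(0)+q.max(0))/2,4),'med z',round(np.median(q[:,2]),4),'circ',round(cx,4),round(cy,4),round(r,4))
    for k,c in dict(L=(.567,-.228),Rr=(.5825,-.3475)).items():
        m=near(p,c,.045,.106,.13);q=p[m];(cx,cy),r=cv2.minEnclosingCircle(q[:,:2].astype(np.float32))
        red=near(p,c,.032,.10,.13)&(im[...,0]>1.8*im[...,1])&(im[...,0]>90); a=p[red]
        print(n,k,'circ',round(cx,4),round(cy,4),round(r,4),'z',round(np.median(q[:,2]),4),'red',red.sum(),np.round(a.mean(0),4) if len(a) else '',
          'ang',np.degrees(np.arctan2(a[:,1].mean()-cy,a[:,0].mean()-cx)) if len(a) else '')
    m=near(p,(.78,.124),.22,.195,.215)&(p[...,0]>.6); q=p[m][:,:2].astype(np.float32)
    print(n,'chest',cv2.minAreaRect(q),np.median(p[m][:,2]))
    m=near(p,(.632,.127),.075,.155,.18)&(p[...,0]<.648);q=p[m];print(n,'handle',len(q),np.round(q.min(0),3),np.round(q.max(0),3),np.round(np.median(q,0),4),cv2.minAreaRect(q[:,:2].astype(np.float32)))
a=D['top']['im'];
c=cv2.resize(a[160:220,360:450],None,fx=8,fy=8,interpolation=cv2.INTER_CUBIC);cv2.imwrite('pics/caps.png',c[...,::-1])
go(.632,.1275,.25,-90)
E
```

```text
top blue 209 mid [0.6089 0.3695 0.0536] med z 0.0546 circ 0.6094 0.369 0.0286
top green 219 mid [0.4766 0.3993 0.0536] med z 0.0543 circ 0.4755 0.3991 0.0281
top yellow 228 mid [ 0.4134 -0.378   0.0537] med z 0.0534 circ 0.4131 -0.3787 0.028
top L circ 0.5615 -0.2302 0.0287 z 0.1147 red 38 [ 0.5631 -0.2398  0.1146] ang -80.35411107266131
top Rr circ 0.5815 -0.3474 0.0286 z 0.1146 red 40 [ 0.5774 -0.3588  0.1142] ang -109.51769624884489
top chest ((0.785748302936554, 0.12625928223133087), (0.3008708655834198, 0.24471427500247955), 89.20481872558594) 0.20416149839086006
top handle 173 [0.624 0.062 0.16 ] [0.647 0.192 0.175] [0.6295 0.1299 0.1704] ((0.6353182196617126, 0.12713421881198883), (0.13026753067970276, 0.02300337888300419), 89.5643539428711)
side blue 213 mid [0.6072 0.3692 0.0535] med z 0.0551 circ 0.6069 0.3705 0.0301
side green 254 mid [0.4755 0.3986 0.0537] med z 0.0544 circ 0.4748 0.3993 0.0301
side yellow 123 mid [ 0.4123 -0.381   0.0537] med z 0.0542 circ 0.4135 -0.3806 0.0317
side L circ 0.5603 -0.2297 0.0296 z 0.1159 red 19 [ 0.5646 -0.2439  0.1167] ang -73.10995929134728
side Rr circ 0.5777 -0.3514 0.032 z 0.1157 red 22 [ 0.5797 -0.3623  0.1168] ang -80.04246796849866
side chest ((0.7851824760437012, 0.12420332431793213), (0.3070567548274994, 0.24906328320503235), 89.91413116455078) 0.2053930841770581
side handle 136 [0.619 0.061 0.163] [0.648 0.19  0.176] [0.628  0.1276 0.1708] ((0.6332829594612122, 0.12580841779708862), (0.1289319545030594, 0.026647845283150673), 88.74134063720703)
shift [ 632.8 -526.5   -8.5] turn 22.49 | pos [ 0.2482 -0.6008  0.2416] head 22.4 j7 -0.06 t 1.7 w 86.9 gf 0.0
```

View pics/caps.png

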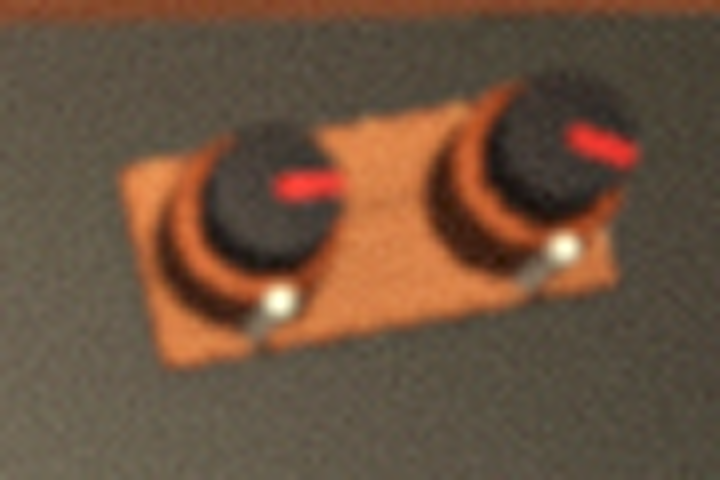

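The crop shows the left cap's pointer at about (310,186), pointing to world -y, and the right cap's at (600,145). The stripes are at (280,300) and (565,247). That means roughly 90° and 65° clockwise to close them. I'll do the drawer first.

```bash
python3 -m crank '[{"tx":45,"ty":-38,"tz":-2,"turn":-2},{"tx":90,"ty":-76,"tz":-4,"turn":-4},{"tx":135,"ty":-114,"tz":-6,"turn":-6},{"tx":180,"ty":-152,"tz":-8,"turn":-8},{"tx":225,"ty":-190,"tz":-10,"turn":-10}]'
python3 -c "
from h import *;go(.631,.127,.25,89.2)"
```

```text
time: 2.33
position: [0.3843, -0.3375, 0.2519]
tool_rot: [2.528, 1.863, -0.0]
ft_force: [0.6, -1.2, -0.3]
grip_width: 0.998
grip_force: 0.0
shift [516.7  98.    1.7] turn -3.29 | pos [ 0.3843 -0.3375  0.2519] head 72.8 j7 0.36 t 2.3 w 86.8 gf 0.0
```

```bash
python3 -m crank '[{"tx":58,"ty":12,"tz":0,"turn":-1},{"tx":116,"ty":24,"tz":0,"turn":-2},{"tx":174,"ty":36,"tz":0,"turn":-3},{"tx":232,"ty":48,"tz":0,"turn":-3.3},{"tx":290,"ty":60,"tz":0,"turn":-3.3}]' 24
python3 -c "
from h import *;go(.631,.127,.25,89.2)"
```

```text
time: 2.95
position: [0.529, -0.0793, 0.252]
tool_rot: [2.241, 2.2, 0.0]
ft_force: [-0.7, -0.5, 0.3]
grip_width: 0.514
grip_force: 0.0
shift [208.2  98.1   1.9] turn -0.05 | pos [ 0.529  -0.0793  0.252 ] head 88.9 j7 0.03 t 3.0 w 44.7 gf 0.0
```

```bash
python3 -m crank '[{"tx":52,"ty":24.5},{"tx":104,"ty":49},{"tx":156,"ty":73.5},{"tx":206,"ty":98},{"tx":206,"ty":98}]' 24
python3 - <<'E'
from h import *
go(.631,.127,.168,89.2)
snap('side','side1');snap('top','top1')
for n in('top','side'):
    print([(np.round(e['xyz'],4).tolist(),round(e['confidence'],2)) for e in ctrl.mark_of(n,'chest_drawer0_handle')][:2])
im=cv2.imread('pics/side1.png');cv2.imwrite('pics/side1c.png',cv2.resize(im[90:250,170:330],None,fx=3.7,fy=3.7,interpolation=cv2.INTER_CUBIC))
E
```

```text
shift [208.3  98.1  83.9] turn -0.05 | pos [ 0.529  -0.0793  0.252 ] head 88.9 j7 0.03 t 3.0 w 44.7 gf 0.0
[([0.6279, 0.1255, 0.1685], 0.84)]
[([0.6314, 0.1258, 0.1671], 0.78), ([0.5444, 0.5177, -0.0015], 0.55)]$[0]: bad value
```

View pics/side1c.png

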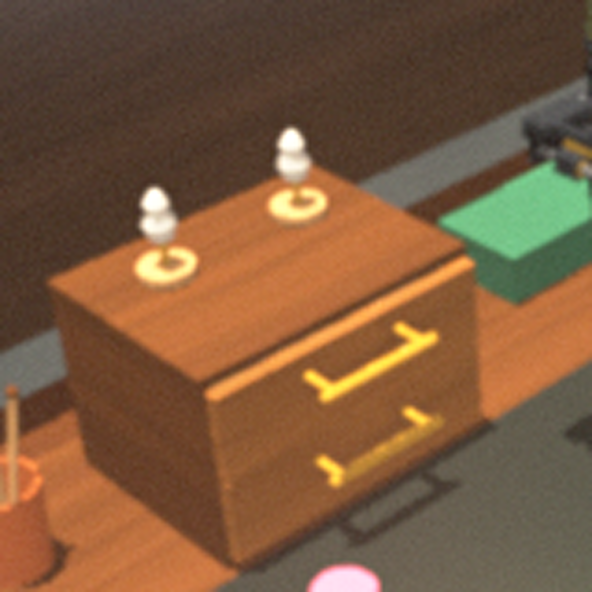

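The crop shows the chest shut, with the top handle's bar from (330,390) to (430,340). The move was refused because every row needs all four keys.

```bash
python3 -m crank '[{"tx":52,"ty":25,"tz":0,"turn":0},{"tx":104,"ty":50,"tz":0,"turn":0},{"tx":156,"ty":75,"tz":0,"turn":0},{"tx":206,"ty":97,"tz":0,"turn":0},{"tx":206,"ty":97,"tz":0,"turn":0}]' 24
python3 -c "
from h import *;go(.630,.126,.168,89.2)"
```

```text
time: 3.78
position: [0.6289, 0.1271, 0.2507]
tool_rot: [-2.234, -2.205, -0.001]
ft_force: [0.1, 0.6, -0.4]
grip_width: 0.277
grip_force: 0.0
shift [-1.3  1.2 82.7] turn 0.01 | pos [0.6289 0.1271 0.2507] head 89.3 j7 -0.43 t 3.8 w 24.1 gf 0.0
```

```bash
python3 -m crank '[{"tx":0,"ty":1,"tz":20,"turn":0},{"tx":0,"ty":1,"tz":40,"turn":0},{"tx":0,"ty":1,"tz":60,"turn":0},{"tx":0,"ty":1,"tz":82,"turn":0},{"tx":0,"ty":1,"tz":82,"turn":0}]' 24
python3 -m crank '[{"tx":0,"ty":0,"tz":0,"turn":0},{"tx":0,"ty":0,"tz":0,"turn":0},{"tx":0,"ty":0,"tz":0,"turn":0},{"tx":0,"ty":0,"tz":0,"turn":0}]' 0 25
python3 -c "
from h import *;go(.464,.126,.168,89.2)"
```

```text
time: 4.4
position: [0.6284, 0.1217, 0.1666]
tool_rot: [-2.241, -2.198, 0.007]
ft_force: [-0.7, -0.2, 0.2]
grip_width: 0.277
grip_force: 0.0
time: 4.9
position: [0.6306, 0.1234, 0.1705]
tool_rot: [2.241, 2.2, 0.002]
ft_force: [-0.4, 0.3, 2.3]
grip_width: 0.116
grip_force: 25.0
shift [  -0.4 -166.7    2.2] turn -0.05 | pos [0.6306 0.1234 0.1705] head 88.9 j7 -0.46 t 4.9 w 10.1 gf 25.0
```

```bash
python3 -m crank '[{"tx":0,"ty":-15,"tz":0,"turn":0},{"tx":0,"ty":-35,"tz":0,"turn":0},{"tx":0,"ty":-55,"tz":0,"turn":0},{"tx":0,"ty":-75,"tz":0,"turn":0},{"tx":0,"ty":-95,"tz":0,"turn":0}]'
python3 -m crank '[{"tx":0,"ty":-20,"tz":0,"turn":0},{"tx":0,"ty":-40,"tz":0,"turn":0},{"tx":0,"ty":-60,"tz":0,"turn":0},{"tx":0,"ty":-74,"tz":0,"turn":0},{"tx":0,"ty":-74,"tz":0,"turn":0}]'
python3 -c "
from h import *;go(.464,.126,.168,89.2)"
```

```text
time: 5.52
position: [0.5356, 0.1243, 0.1705]
tool_rot: [2.24, 2.198, 0.002]
ft_force: [1.0, -2.4, 4.9]
grip_width: 0.112
grip_force: 25.0
time: 6.15
position: [0.4651, 0.1248, 0.1706]
tool_rot: [2.237, 2.193, 0.011]
ft_force: [12.2, -3.1, -6.1]
grip_width: 0.118
grip_force: 25.0
shift [ 1.2 -1.2  2.5] turn -0.06 | pos [0.4651 0.1248 0.1706] head 88.9 j7 -0.36 t 6.2 w 10.3 gf 25.0
```

```bash
python3 -m crank '[{"tx":0,"ty":0,"tz":0,"turn":0},{"tx":0,"ty":0,"tz":0,"turn":0},{"tx":0,"ty":0,"tz":0,"turn":0}]' 26
python3 -m crank '[{"tx":0,"ty":0,"tz":-30,"turn":0},{"tx":0,"ty":0,"tz":-60,"turn":0},{"tx":0,"ty":0,"tz":-90,"turn":0},{"tx":0,"ty":0,"tz":-110,"turn":0},{"tx":0,"ty":0,"tz":-110,"turn":0}]'
python3 - <<'E'
from h import *
snap('side','side2');snap('top','top2')
for q in('chest_drawer0_handle','drawer_floor','pot_blue','pot_green','pot_yellow','pot_red','pot_white','pot_green'):
  for n in('top','side'):
    print(q,n,[(np.round(e['xyz'],4).tolist(),round(e['confidence'],2)) for e in ctrl.mark_of(n,q)][:4])
p=np.load('top2.npz')['p']
m=near(p,(.60,.126),.2,.105,.12)&(p[...,0]>.45)&(np.abs(p[...,1]-.126)<.15);q=p[m];print(len(q),cv2.minAreaRect(q[:,:2].astype(np.float32)),q.min(0),q.max(0))
go(.480,.399,.28,90)
E
```

```text
time: 6.52
position: [0.4605, 0.1268, 0.1694]
tool_rot: [-2.241, -2.201, 0.001]
ft_force: [-0.0, 0.2, 0.6]
grip_width: 0.285
grip_force: 0.0
time: 7.15
position: [0.4616, 0.1271, 0.2806]
tool_rot: [2.24, 2.201, 0.003]
ft_force: [-0.1, -0.4, -0.6]
grip_width: 0.303
grip_force: 0.0
chest_drawer0_handle top []
chest_drawer0_handle side [([0.4661, 0.1301, 0.166], 0.76)]
drawer_floor top [([0.623, 0.1259, 0.1163], 0.64), ([0.5449, 0.516, 0.0012], 0.63)]
drawer_floor side [([0.6192, 0.1228, 0.1127], 0.76), ([0.5667, -0.2266, 0.1154], 0.36), ([0.3987, -0.5163, -0.0012], 0.17)]
pot_blue top [([0.6123, 0.3706, 0.0014], 0.74)]
pot_blue side [([0.6126, 0.3683, 0.0003], 0.68)]
pot_green top [([0.4425, 0.3057, 0.003], 0.76), ([0.474, 0.3973, 0.0003], 0.73)]
pot_green side [([0.3743, 0.4196, -0.0004], 0.85), ([0.476, 0.3993, 0.0014], 0.8), ([0.5366, 0.26, 0.0021], 0.61), ([0.4464, 0.3026, -0.0021], 0.6)]
pot_yellow top [([0.4171, -0.3777, -0.0], 0.6)]
pot_yellow side [([0.4162, -0.3798, -0.0032], 0.51)]
pot_red top []
pot_red side []
pot_white top []
pot_white side []
pot_green top [([0.4425, 0.3057, 0.003], 0.76), ([0.474, 0.3973, 0.0003], 0.73)]
pot_green side [([0.3743, 0.4196, -0.0004], 0.85), ([0.476, 0.3993, 0.0014], 0.8), ([0.5366, 0.26, 0.0021], 0.61), ([0.4464, 0.3026, -0.0021], 0.6)]
2178 ((0.6056793928146362, 0.11760318279266357), (0.21422113478183746, 0.2764592170715332), 0.03833995386958122) [ 0.49858263 -0.02057673  0.10508076] [0.71281879 0.25589477 0.11974203]
shift [272.9  14.   -0.5] turn -0.21 | pos [0.4611 0.1264 0.2796] head 89.0 j7 -0.3 t 8.1 w 25.6 gf 0.0
```

View pics/top2.png

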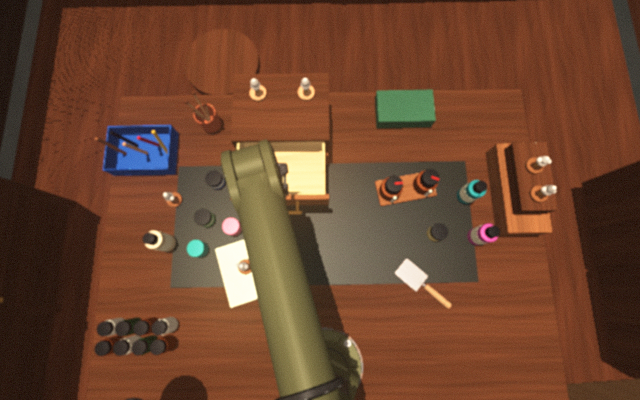

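The drawer is out to its stop, with its floor centre near (0.620, 0.125). The picture shows it open at (300,170) with green at (205,217). The area that was hidden to the right of the robot holds no extra pot. Next I'll pick green.

```bash
python3 -m crank '[{"tx":60,"ty":3,"tz":0,"turn":0},{"tx":120,"ty":6,"tz":0,"turn":0},{"tx":180,"ty":9,"tz":0,"turn":0},{"tx":240,"ty":11,"tz":0,"turn":0},{"tx":272,"ty":12,"tz":0,"turn":0}]' 76
python3 -m crank '[{"tx":0,"ty":0,"tz":50,"turn":0},{"tx":0,"ty":0,"tz":100,"turn":0},{"tx":0,"ty":0,"tz":140,"turn":0},{"tx":0,"ty":0,"tz":160,"turn":0},{"tx":0,"ty":0,"tz":160,"turn":0}]'
python3 -c "
from h import *;go(.477,.399,.040,90)"
```

```text
time: 8.68
position: [0.4769, 0.4015, 0.279]
tool_rot: [-2.236, -2.203, 0.0]
ft_force: [-0.3, -0.5, 1.0]
grip_width: 0.782
grip_force: 0.0
time: 9.3
position: [0.4777, 0.3977, 0.1186]
tool_rot: [-2.241, -2.201, 0.003]
ft_force: [-0.9, 0.7, -0.5]
grip_width: 0.872
grip_force: 0.0
shift [ 1.4 -0.6 78.6] turn -0.21 | pos [0.4777 0.3977 0.1186] head 88.9 j7 -1.05 t 9.3 w 75.9 gf 0.0
```

```bash
python3 -m crank '[{"tx":1,"ty":0,"tz":25,"turn":0},{"tx":1,"ty":0,"tz":50,"turn":0},{"tx":1,"ty":0,"tz":70,"turn":0},{"tx":1,"ty":0,"tz":79,"turn":0},{"tx":1,"ty":0,"tz":79,"turn":0}]' 76
python3 -m crank '[{"tx":0,"ty":0,"tz":0,"turn":0},{"tx":0,"ty":0,"tz":0,"turn":0},{"tx":0,"ty":0,"tz":0,"turn":0},{"tx":0,"ty":0,"tz":0,"turn":0}]' 40 15
python3 -m crank '[{"tx":0,"ty":0,"tz":-40,"turn":0},{"tx":0,"ty":0,"tz":-90,"turn":0},{"tx":0,"ty":0,"tz":-140,"turn":0},{"tx":0,"ty":0,"tz":-190,"turn":0},{"tx":0,"ty":0,"tz":-230,"turn":0}]'
python3 -c "
from h import *;go(.580,.205,.27,90)"
```

```text
time: 9.93
position: [0.4781, 0.3993, 0.0406]
tool_rot: [-2.242, -2.201, 0.0]
ft_force: [0.3, 1.2, 0.1]
grip_width: 0.875
grip_force: 0.0
time: 10.42
position: [0.478, 0.3994, 0.041]
tool_rot: [2.242, 2.201, 0.0]
ft_force: [-1.1, -0.3, 4.2]
grip_width: 0.614
grip_force: 15.0
time: 11.05
position: [0.4781, 0.3992, 0.2723]
tool_rot: [2.241, 2.201, 0.002]
ft_force: [0.4, -0.2, -2.7]
grip_width: 0.616
grip_force: 15.0
shift [-192.3  105.5    2.4] turn -0.21 | pos [0.4781 0.3992 0.2723] head 88.9 j7 -0.98 t 11.1 w 53.6 gf 15.0
```

```bash
python3 -m crank '[{"tx":-50,"ty":27,"tz":0,"turn":0},{"tx":-100,"ty":54,"tz":0,"turn":0},{"tx":-150,"ty":82,"tz":0,"turn":0},{"tx":-192,"ty":105,"tz":0,"turn":0},{"tx":-192,"ty":105,"tz":0,"turn":0}]'
python3 -m crank '[{"tx":0,"ty":0,"tz":30,"turn":0},{"tx":0,"ty":0,"tz":60,"turn":0},{"tx":0,"ty":0,"tz":90,"turn":0},{"tx":0,"ty":0,"tz":108,"turn":0},{"tx":0,"ty":0,"tz":108,"turn":0}]'
python3 -c "
from h import *;go(.580,.205,.154,90);print(ctrl.get_state()['ft_force'])"
```

```text
time: 11.68
position: [0.5823, 0.1985, 0.2692]
tool_rot: [2.251, 2.188, -0.004]
ft_force: [-0.6, 0.5, -0.9]
grip_width: 0.615
grip_force: 15.0
time: 12.3
position: [0.5784, 0.2053, 0.1612]
tool_rot: [-2.24, -2.201, 0.004]
ft_force: [-0.0, 0.2, -1.0]
grip_width: 0.618
grip_force: 15.0
shift [-0.2  1.6  7.2] turn -0.2 | pos [0.5784 0.2053 0.1612] head 89.0 j7 -0.65 t 12.3 w 53.8 gf 15.0
[-0.01432746  0.23363084 -0.99602158]
```

```bash
python3 -m crank '[{"tx":0,"ty":0,"tz":4,"turn":0},{"tx":0,"ty":0,"tz":6,"turn":0},{"tx":0,"ty":0,"tz":6.5,"turn":0},{"tx":0,"ty":0,"tz":6.5,"turn":0}]'
python3 -m crank '[{"tx":0,"ty":0,"tz":0,"turn":0},{"tx":0,"ty":0,"tz":0,"turn":0},{"tx":0,"ty":0,"tz":0,"turn":0}]' 68
python3 -m crank '[{"tx":0,"ty":0,"tz":-30,"turn":0},{"tx":0,"ty":0,"tz":-60,"turn":0},{"tx":0,"ty":0,"tz":-90,"turn":0},{"tx":0,"ty":0,"tz":-120,"turn":0},{"tx":0,"ty":0,"tz":-120,"turn":0}]'
python3 - <<'E'
from h import *
for n in('top','side'):
  ctrl.get_image(n)
  for q in ('pot_blue','pot_green'): print(q,n,[(np.round(e['xyz'],4).tolist(),round(e['confidence'],2)) for e in ctrl.mark_of(n,q)][:5])
go(.611,.369,.27,90)
E
```

```text
time: 12.8
position: [0.5796, 0.2053, 0.1563]
tool_rot: [2.242, 2.201, 0.0]
ft_force: [-0.1, 0.5, -1.3]
grip_width: 0.614
grip_force: 15.0
time: 13.18
position: [0.5797, 0.2053, 0.1563]
tool_rot: [2.242, 2.201, 0.001]
ft_force: [0.3, -0.4, -0.2]
grip_width: 0.773
grip_force: 0.0
time: 13.8
position: [0.5806, 0.2062, 0.2787]
tool_rot: [2.24, 2.199, 0.007]
ft_force: [-0.4, 0.6, -0.0]
grip_width: 0.784
grip_force: 0.0
pot_blue top [([0.5399, -0.4941, 0.0032], 0.63), ([0.6115, 0.3691, -0.001], 0.56)]
pot_green top [([0.4396, 0.3054, 0.0043], 0.74), ([0.3742, 0.4161, 0.0038], 0.74)]
pot_blue side [([0.6138, 0.3678, 0.0015], 0.94)]
pot_green side [([0.4453, 0.3004, 0.0001], 0.88), ([0.5392, 0.2627, -0.0027], 0.78), ([0.5761, 0.2075, 0.1163], 0.75), ([0.3757, 0.4189, -0.0026], 0.62)]
shift [164.7  28.9   4.6] turn -0.21 | pos [0.5791 0.2049 0.2748] head 88.9 j7 -0.6 t 14.1 w 68.0 gf 0.0
```

```bash
python3 -m crank '[{"tx":50,"ty":9,"tz":0,"turn":0},{"tx":100,"ty":18,"tz":0,"turn":0},{"tx":150,"ty":27,"tz":0,"turn":0},{"tx":165,"ty":30,"tz":0,"turn":0},{"tx":165,"ty":30,"tz":0,"turn":0}]' 76
python3 -m crank '[{"tx":0,"ty":0,"tz":50,"turn":0},{"tx":0,"ty":0,"tz":100,"turn":0},{"tx":0,"ty":0,"tz":140,"turn":0},{"tx":0,"ty":0,"tz":160,"turn":0},{"tx":0,"ty":0,"tz":160,"turn":0}]'
python3 - <<'E'
from h import *
p=np.load('top0.npz')['p'];m=(abs(p[...,1]-.369)<.05)&(p[...,0]>.66)&(p[...,0]<.85)&(p[...,2]>.03);print(m.sum(),p[m].min(0) if m.any() else '')
go(.612,.369,.040,90)
E
```

```text
time: 14.72
position: [0.6119, 0.3704, 0.2749]
tool_rot: [-2.239, -2.203, 0.003]
ft_force: [-0.2, 0.1, -0.7]
grip_width: 0.871
grip_force: 0.0
time: 15.35
position: [0.6128, 0.3676, 0.1151]
tool_rot: [2.243, 2.199, -0.004]
ft_force: [0.3, -0.5, -0.6]
grip_width: 0.876
grip_force: 0.0
326 [0.79043585 0.36212506 0.03005468]
shift [ 1.5 -0.7 75.1] turn -0.23 | pos [0.6128 0.3676 0.1151] head 88.8 j7 -0.91 t 15.3 w 76.2 gf 0.0
```

```bash
python3 -m crank '[{"tx":1,"ty":0,"tz":25,"turn":0},{"tx":1,"ty":0,"tz":50,"turn":0},{"tx":1,"ty":0,"tz":68,"turn":0},{"tx":1,"ty":0,"tz":75,"turn":0},{"tx":1,"ty":0,"tz":75,"turn":0}]' 76
python3 -m crank '[{"tx":0,"ty":0,"tz":0,"turn":0},{"tx":0,"ty":0,"tz":0,"turn":0},{"tx":0,"ty":0,"tz":0,"turn":0},{"tx":0,"ty":0,"tz":0,"turn":0}]' 40 15
python3 -m crank '[{"tx":0,"ty":0,"tz":-40,"turn":0},{"tx":0,"ty":0,"tz":-90,"turn":0},{"tx":0,"ty":0,"tz":-140,"turn":0},{"tx":0,"ty":0,"tz":-190,"turn":0},{"tx":0,"ty":0,"tz":-230,"turn":0}]'
python3 -c "
from h import *;go(.580,.045,.27,90)"
```

```text
time: 15.98
position: [0.6123, 0.3707, 0.0404]
tool_rot: [-2.241, -2.201, 0.001]
ft_force: [0.7, 0.0, 0.2]
grip_width: 0.871
grip_force: 0.0
time: 16.48
position: [0.6122, 0.3711, 0.0417]
tool_rot: [-2.241, -2.201, 0.0]
ft_force: [-2.8, 0.3, 4.2]
grip_width: 0.614
grip_force: 15.0
time: 17.1
position: [0.6129, 0.3706, 0.273]
tool_rot: [2.241, 2.2, 0.002]
ft_force: [0.3, 0.5, -0.9]
grip_width: 0.616
grip_force: 15.0
shift [-326.2  -26.8    2.9] turn -0.21 | pos [0.6129 0.3706 0.273 ] head 88.9 j7 -0.85 t 17.1 w 53.6 gf 15.0
```

```bash
python3 -m crank '[{"tx":-60,"ty":-5,"tz":0,"turn":0},{"tx":-120,"ty":-10,"tz":0,"turn":0},{"tx":-180,"ty":-15,"tz":0,"turn":0},{"tx":-240,"ty":-20,"tz":0,"turn":0},{"tx":-300,"ty":-26,"tz":0,"turn":0}]'
python3 -m crank '[{"tx":-26,"ty":-1,"tz":0,"turn":0},{"tx":-26,"ty":-1,"tz":20,"turn":0},{"tx":-26,"ty":-1,"tz":50,"turn":0},{"tx":-26,"ty":-1,"tz":80,"turn":0},{"tx":-26,"ty":-1,"tz":100,"turn":0}]'
python3 -c "
from h import *;go(.580,.045,.1545,90);print(ctrl.get_state()['ft_force'])"
```

```text
time: 17.73
position: [0.5807, 0.0688, 0.2706]
tool_rot: [2.242, 2.2, -0.001]
ft_force: [-0.3, 0.2, -2.1]
grip_width: 0.616
grip_force: 15.0
time: 18.35
position: [0.5784, 0.0468, 0.1686]
tool_rot: [-2.238, -2.202, 0.002]
ft_force: [0.4, -0.3, -1.6]
grip_width: 0.615
grip_force: 15.0
shift [-1.7  1.7 14.1] turn -0.18 | pos [0.5784 0.0468 0.1686] head 89.1 j7 -0.35 t 18.4 w 53.5 gf 15.0
[ 0.43063244 -0.33977867 -1.61707346]
```

```bash
python3 -m crank '[{"tx":-2,"ty":0,"tz":6,"turn":0},{"tx":-2,"ty":0,"tz":11,"turn":0},{"tx":-2,"ty":0,"tz":13.5,"turn":0},{"tx":-2,"ty":0,"tz":13.5,"turn":0}]'
python3 -m crank '[{"tx":0,"ty":0,"tz":0,"turn":0},{"tx":0,"ty":0,"tz":0,"turn":0},{"tx":0,"ty":0,"tz":0,"turn":0}]' 68
python3 -m crank '[{"tx":0,"ty":0,"tz":-30,"turn":0},{"tx":0,"ty":0,"tz":-60,"turn":0},{"tx":0,"ty":0,"tz":-90,"turn":0},{"tx":0,"ty":0,"tz":-120,"turn":0},{"tx":0,"ty":0,"tz":-120,"turn":0}]'
python3 - <<'E'
from h import *
for n in('top','side'):
  ctrl.get_image(n)
  for q in ('pot_blue','pot_yellow'): print(q,n,[(np.round(e['xyz'],4).tolist(),round(e['confidence'],2)) for e in ctrl.mark_of(n,q)][:5])
go(.414,-.379,.27,0)
E
```

```text
time: 18.85
position: [0.5799, 0.0433, 0.158]
tool_rot: [2.241, 2.2, 0.001]
ft_force: [-0.1, -0.4, -1.3]
grip_width: 0.611
grip_force: 15.0
time: 19.23
position: [0.5798, 0.0433, 0.1579]
tool_rot: [2.241, 2.201, 0.001]
ft_force: [-0.6, -0.1, 0.1]
grip_width: 0.773
grip_force: 0.0
time: 19.85
position: [0.5809, 0.0438, 0.2802]
tool_rot: [2.239, 2.199, 0.005]
ft_force: [-0.8, 0.6, -0.8]
grip_width: 0.783
grip_force: 0.0
pot_blue top [([0.415, -0.3781, -0.0029], 0.28)]
pot_yellow top [([0.4131, -0.3781, 0.0006], 0.87), ([0.5669, -0.228, 0.1128], 0.5)]
pot_blue side [([0.5804, 0.043, 0.1121], 0.54)]
pot_yellow side [([0.4116, -0.3788, -0.003], 0.75), ([0.5448, 0.5171, -0.0026], 0.65)]
shift [-425.  -157.2    6.7] turn 17.79 | pos [0.579  0.0431 0.2764] head 88.9 j7 -0.3 t 20.1 w 68.1 gf 0.0
```

```bash
python3 -m crank '[{"tx":-57,"ty":-21,"tz":0,"turn":0},{"tx":-114,"ty":-42,"tz":0,"turn":0},{"tx":-171,"ty":-63,"tz":0,"turn":0},{"tx":-228,"ty":-84,"tz":0,"turn":0},{"tx":-285,"ty":-105,"tz":0,"turn":0}]' 76
python3 -m crank '[{"tx":-50,"ty":-19,"tz":0,"turn":0},{"tx":-100,"ty":-38,"tz":0,"turn":0},{"tx":-140,"ty":-53,"tz":0,"turn":0},{"tx":-140,"ty":-53,"tz":40,"turn":0},{"tx":-140,"ty":-53,"tz":80,"turn":0}]'
python3 -c "
from h import *;go(.414,-.379,.04,90)"
```

```text
time: 20.78
position: [0.4681, -0.2415, 0.2771]
tool_rot: [-2.242, -2.201, 0.001]
ft_force: [0.5, -0.6, -0.7]
grip_width: 0.876
grip_force: 0.0
time: 21.4
position: [0.4132, -0.3795, 0.196]
tool_rot: [-2.244, -2.199, -0.0]
ft_force: [0.2, 0.3, 0.5]
grip_width: 0.872
grip_force: 0.0
shift [  0.4   0.8 156. ] turn -0.23 | pos [ 0.4132 -0.3795  0.196 ] head 88.8 j7 0.58 t 21.4 w 75.8 gf 0.0
```

```bash
python3 -m crank '[{"tx":0,"ty":1,"tz":45,"turn":0},{"tx":0,"ty":1,"tz":90,"turn":0},{"tx":0,"ty":1,"tz":130,"turn":0},{"tx":0,"ty":1,"tz":156,"turn":0},{"tx":0,"ty":1,"tz":156,"turn":0}]' 76
python3 -m crank '[{"tx":0,"ty":0,"tz":0,"turn":0},{"tx":0,"ty":0,"tz":0,"turn":0},{"tx":0,"ty":0,"tz":0,"turn":0},{"tx":0,"ty":0,"tz":0,"turn":0}]' 40 15
python3 -m crank '[{"tx":0,"ty":0,"tz":-40,"turn":0},{"tx":0,"ty":0,"tz":-90,"turn":0},{"tx":0,"ty":0,"tz":-140,"turn":0},{"tx":0,"ty":0,"tz":-190,"turn":0},{"tx":0,"ty":0,"tz":-235,"turn":0}]'
python3 -c "
from h import *;go(.580,.125,.27,90)"
```

```text
time: 22.02
position: [0.413, -0.3771, 0.0389]
tool_rot: [-2.237, -2.197, -0.001]
ft_force: [-0.2, -0.2, 0.3]
grip_width: 0.873
grip_force: 0.0
time: 22.52
position: [0.4149, -0.3794, 0.0427]
tool_rot: [2.241, 2.2, -0.001]
ft_force: [-1.9, 0.8, 5.6]
grip_width: 0.615
grip_force: 15.0
time: 23.15
position: [0.4147, -0.3785, 0.2781]
tool_rot: [2.241, 2.201, -0.0]
ft_force: [0.6, -0.0, -1.8]
grip_width: 0.617
grip_force: 15.0
shift [506.4 156.1   7.9] turn -0.21 | pos [ 0.4147 -0.3785  0.2781] head 89.0 j7 0.6 t 23.1 w 53.6 gf 15.0
```

```bash
python3 -m crank '[{"tx":58,"ty":18,"tz":0,"turn":0},{"tx":116,"ty":36,"tz":0,"turn":0},{"tx":174,"ty":54,"tz":0,"turn":0},{"tx":232,"ty":72,"tz":0,"turn":0},{"tx":290,"ty":90,"tz":0,"turn":0}]'
python3 -m crank '[{"tx":55,"ty":17,"tz":0,"turn":0},{"tx":110,"ty":34,"tz":0,"turn":0},{"tx":165,"ty":51,"tz":0,"turn":0},{"tx":216,"ty":66,"tz":0,"turn":0},{"tx":216,"ty":66,"tz":0,"turn":0}]'
python3 -c "
from h import *;go(.580,.124,.1545,90)"
```

```text
time: 23.78
position: [0.5101, -0.0885, 0.2763]
tool_rot: [2.241, 2.2, -0.001]
ft_force: [0.3, -0.3, -1.9]
grip_width: 0.619
grip_force: 15.0
time: 24.4
position: [0.5789, 0.1311, 0.276]
tool_rot: [-2.228, -2.209, -0.004]
ft_force: [-0.1, -1.0, -2.0]
grip_width: 0.624
grip_force: 15.0
shift [ -7.7   1.4 121.5] turn -0.09 | pos [0.5789 0.1311 0.276 ] head 89.5 j7 -0.47 t 24.4 w 54.3 gf 15.0
```

```bash
python3 -m crank '[{"tx":-4,"ty":0,"tz":0,"turn":0},{"tx":-4,"ty":0,"tz":30,"turn":0},{"tx":-4,"ty":0,"tz":60,"turn":0},{"tx":-4,"ty":0,"tz":90,"turn":0},{"tx":-4,"ty":0,"tz":105,"turn":0}]'
python3 -c "
from h import *;go(.580,.124,.1560,90)"
```

```text
time: 25.02
position: [0.5793, 0.1169, 0.1697]
tool_rot: [-2.246, -2.197, 0.005]
ft_force: [-0.3, -0.7, -2.1]
grip_width: 0.615
grip_force: 15.0
shift [ 7.1  0.5 13.7] turn -0.25 | pos [0.5793 0.1169 0.1697] head 88.7 j7 -0.51 t 25.0 w 53.5 gf 15.0
```

```bash
python3 -m crank '[{"tx":1,"ty":0,"tz":6,"turn":0},{"tx":1,"ty":0,"tz":11,"turn":0},{"tx":1,"ty":0,"tz":13,"turn":0},{"tx":1,"ty":0,"tz":13,"turn":0}]'
python3 -m crank '[{"tx":0,"ty":0,"tz":0,"turn":0},{"tx":0,"ty":0,"tz":0,"turn":0},{"tx":0,"ty":0,"tz":0,"turn":0}]' 68
python3 -m crank '[{"tx":0,"ty":0,"tz":-30,"turn":0},{"tx":0,"ty":0,"tz":-60,"turn":0},{"tx":0,"ty":0,"tz":-90,"turn":0},{"tx":0,"ty":0,"tz":-120,"turn":0},{"tx":0,"ty":0,"tz":-120,"turn":0}]'
python3 - <<'E'
from h import *
for n in('top','side'):
  snap(n,n+'3')
  for q in ('pot_blue','pot_yellow','pot_green','chest_drawer0_handle','drawer_floor'): print(q,n,[(np.round(e['xyz'],4).tolist(),round(e['confidence'],2)) for e in ctrl.mark_of(n,q)][:5])
im=cv2.imread('pics/side3.png');cv2.imwrite('pics/side3c.png',cv2.resize(im[110:350,140:340],None,fx=2.5,fy=2.5,interpolation=cv2.INTER_CUBIC))
go(.465,.126,.168,90)
E
```

```text
time: 25.52
position: [0.5802, 0.1214, 0.159]
tool_rot: [2.241, 2.201, 0.001]
ft_force: [0.1, 0.1, -2.4]
grip_width: 0.614
grip_force: 15.0
time: 25.9
position: [0.5802, 0.1213, 0.1589]
tool_rot: [2.241, 2.201, 0.001]
ft_force: [-0.4, -0.0, 0.1]
grip_width: 0.769
grip_force: 0.0
time: 26.52
position: [0.5811, 0.122, 0.2812]
tool_rot: [2.24, 2.199, 0.006]
ft_force: [-0.6, 0.2, 0.4]
grip_width: 0.776
grip_force: 0.0
pot_blue top []
pot_yellow top []
pot_green top [([0.5808, 0.2029, 0.1129], 0.71), ([0.3729, 0.4137, -0.0009], 0.69), ([0.3165, 0.2639, -0.0028], 0.58), ([0.5397, 0.2547, 0.0015], 0.52), ([0.4405, 0.308, 0.0021], 0.49)]
chest_drawer0_handle top [([0.4652, 0.1233, 0.17], 0.83), ([0.5822, -0.3484, 0.116], 0.42)]
drawer_floor top []
pot_blue side [([0.5827, 0.0385, 0.1118], 0.47)]
pot_yellow side [([0.5778, 0.1231, 0.1095], 0.64)]
pot_green side [([0.5375, 0.2619, -0.0016], 0.88), ([0.4446, 0.3038, -0.0027], 0.79), ([0.5781, 0.207, 0.1127], 0.76), ([0.3754, 0.4165, -0.004], 0.57)]
chest_drawer0_handle side [([0.467, 0.1291, 0.1703], 0.67)]
drawer_floor side [([0.6201, 0.1254, 0.1166], 0.91)]
shift [   2.6 -114.9  110.3] turn -0.21 | pos [0.5799 0.1213 0.2783] head 89.0 j7 -0.47 t 27.1 w 67.9 gf 0.0
```

View pics/side3c.png

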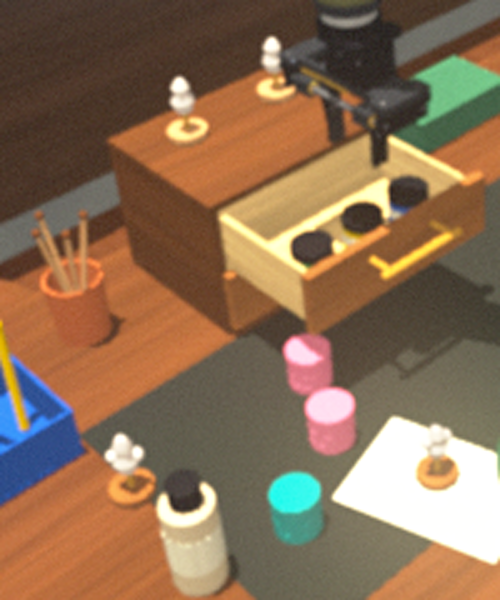

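The crop shows the three pots upright in the drawer: (312,248), (362,220) and (408,192). I'll grip the handle again and push the drawer shut.

```bash
python3 -m crank '[{"tx":2,"ty":-30,"tz":0,"turn":0},{"tx":4,"ty":-60,"tz":0,"turn":0},{"tx":4,"ty":-90,"tz":0,"turn":0},{"tx":4,"ty":-115,"tz":0,"turn":0},{"tx":4,"ty":-115,"tz":0,"turn":0}]' 26
python3 -m crank '[{"tx":0,"ty":0,"tz":25,"turn":0},{"tx":0,"ty":0,"tz":45,"turn":0},{"tx":0,"ty":0,"tz":60,"turn":0},{"tx":0,"ty":0,"tz":70,"turn":0},{"tx":0,"ty":0,"tz":70,"turn":0}]' 26
python3 -c "
from h import *;go(.4655,.126,.17,89.2)"
```

```text
time: 27.75
position: [0.4642, 0.1275, 0.2788]
tool_rot: [2.239, 2.199, -0.002]
ft_force: [0.4, 0.7, 0.3]
grip_width: 0.33
grip_force: 0.0
time: 28.38
position: [0.465, 0.1274, 0.208]
tool_rot: [-2.241, -2.2, 0.001]
ft_force: [0.9, 0.8, 0.5]
grip_width: 0.298
grip_force: 0.0
shift [-1.4  0.6 38. ] turn -0.05 | pos [0.465  0.1274 0.208 ] head 89.0 j7 -0.35 t 28.4 w 25.9 gf 0.0
```

```bash
python3 -m crank '[{"tx":-1,"ty":0,"tz":12,"turn":0},{"tx":-1,"ty":0,"tz":25,"turn":0},{"tx":-1,"ty":0,"tz":38,"turn":0},{"tx":-1,"ty":0,"tz":38,"turn":0}]' 26
python3 -m crank '[{"tx":0,"ty":0,"tz":0,"turn":0},{"tx":0,"ty":0,"tz":0,"turn":0},{"tx":0,"ty":0,"tz":0,"turn":0},{"tx":0,"ty":0,"tz":0,"turn":0}]' 0 25
python3 -m crank '[{"tx":0,"ty":8,"tz":0,"turn":0},{"tx":0,"ty":20,"tz":0,"turn":0},{"tx":0,"ty":34,"tz":0,"turn":0},{"tx":0,"ty":48,"tz":0,"turn":0},{"tx":0,"ty":62,"tz":0,"turn":0}]'
python3 -m crank '[{"tx":0,"ty":14,"tz":0,"turn":0},{"tx":0,"ty":28,"tz":0,"turn":0},{"tx":0,"ty":42,"tz":0,"turn":0},{"tx":0,"ty":56,"tz":0,"turn":0},{"tx":0,"ty":70,"tz":0,"turn":0}]'
python3 -c "
from h import *;go(.631,.1235,.17,89.2);print(ctrl.get_state()['ft_force'])"
```

```text
time: 28.88
position: [0.4641, 0.1262, 0.1692]
tool_rot: [-2.24, -2.2, 0.003]
ft_force: [-0.5, 0.2, -0.2]
grip_width: 0.299
grip_force: 0.0
time: 29.38
position: [0.4654, 0.1264, 0.1709]
tool_rot: [2.241, 2.201, 0.001]
ft_force: [0.1, 1.1, 2.2]
grip_width: 0.117
grip_force: 25.0
time: 30.0
position: [0.5282, 0.1259, 0.1709]
tool_rot: [-2.241, -2.201, -0.002]
ft_force: [-2.0, 0.3, 6.5]
grip_width: 0.117
grip_force: 25.0
time: 30.62
position: [0.598, 0.1253, 0.1709]
tool_rot: [-2.24, -2.201, -0.003]
ft_force: [-0.9, 2.9, 6.0]
grip_width: 0.119
grip_force: 25.0
shift [-1.2 33.   1. ] turn -0.04 | pos [0.598  0.1253 0.1709] head 89.0 j7 -0.54 t 30.6 w 10.4 gf 25.0
[-0.86438024  2.91420042  5.97951941]
```

```bash
python3 -m crank '[{"tx":0,"ty":10,"tz":0,"turn":0},{"tx":0,"ty":20,"tz":0,"turn":0},{"tx":0,"ty":28,"tz":0,"turn":0},{"tx":0,"ty":33,"tz":0,"turn":0},{"tx":0,"ty":35,"tz":0,"turn":0}]'
python3 -c "
from h import *;go(.631,.1235,.17,89.2);print(ctrl.get_state()['ft_force'])"
```

```text
time: 31.25
position: [0.631, 0.125, 0.1709]
tool_rot: [-2.238, -2.2, 0.002]
ft_force: [-8.1, 3.1, 9.7]
grip_width: 0.115
grip_force: 25.0
shift [-1.5  0.1  0.9] turn -0.03 | pos [0.631  0.125  0.1709] head 89.0 j7 -0.54 t 31.2 w 10.0 gf 25.0
[-8.11013898  3.10635513  9.67092732]
```

```bash
python3 -m crank '[{"tx":0,"ty":0,"tz":0,"turn":0},{"tx":0,"ty":0,"tz":0,"turn":0},{"tx":0,"ty":0,"tz":0,"turn":0}]' 24
python3 -m crank '[{"tx":0,"ty":-1,"tz":-25,"turn":0},{"tx":0,"ty":-1,"tz":-50,"turn":0},{"tx":0,"ty":-1,"tz":-75,"turn":0},{"tx":0,"ty":-1,"tz":-90,"turn":0},{"tx":0,"ty":-1,"tz":-90,"turn":0}]'
python3 - <<'E'
from h import *
for n in('top','side'):
  ctrl.get_image(n)
  for q in ('chest_drawer0_handle','cap_left_top','cap_right_top'): print(q,n,[(np.round(e['xyz'],4).tolist(),round(e['confidence'],2)) for e in ctrl.mark_of(n,q)][:2])
go(.565,-.229,.22,90)
E
```

```text
time: 31.62
position: [0.6322, 0.1223, 0.1698]
tool_rot: [2.243, 2.2, -0.002]
ft_force: [0.3, -1.0, -0.3]
grip_width: 0.261
grip_force: 0.0
time: 32.25
position: [0.6315, 0.1233, 0.2613]
tool_rot: [2.241, 2.2, 0.002]
ft_force: [0.0, 0.5, 0.5]
grip_width: 0.277
grip_force: 0.0
chest_drawer0_handle top []
cap_left_top top []
cap_right_top top [([0.5822, -0.3503, 0.1156], 0.63)]
chest_drawer0_handle side [([0.6326, 0.1279, 0.1658], 0.66)]
cap_left_top side [([0.5656, -0.2299, 0.1135], 0.79)]
cap_right_top side [([0.5844, -0.3477, 0.1159], 0.51), ([0.2454, -0.3296, -0.0033], 0.5)]
shift [-353.3  -59.3   40. ] turn -0.21 | pos [0.6308 0.1232 0.2598] head 89.0 j7 -0.5 t 32.6 w 23.9 gf 0.0
```

```bash
python3 -m crank '[{"tx":-58,"ty":-10,"tz":0,"turn":0},{"tx":-116,"ty":-20,"tz":0,"turn":0},{"tx":-174,"ty":-30,"tz":0,"turn":0},{"tx":-232,"ty":-40,"tz":0,"turn":0},{"tx":-290,"ty":-50,"tz":0,"turn":0}]' 78
python3 -m crank '[{"tx":-63,"ty":-9,"tz":0,"turn":0},{"tx":-63,"ty":-9,"tz":20,"turn":0},{"tx":-63,"ty":-9,"tz":50,"turn":0},{"tx":-63,"ty":-9,"tz":80,"turn":0},{"tx":-63,"ty":-9,"tz":80,"turn":0}]'
python3 -c "
from h import *;go(.565,-.229,.102,90)"
```

```text
time: 33.28
position: [0.575, -0.1676, 0.2605]
tool_rot: [2.241, 2.201, -0.0]
ft_force: [1.0, -0.2, -0.8]
grip_width: 0.762
grip_force: 0.0
time: 33.9
position: [0.5639, -0.2272, 0.1779]
tool_rot: [-2.237, -2.199, 0.002]
ft_force: [0.4, -1.2, 0.5]
grip_width: 0.892
grip_force: 0.0
shift [-2.   1.5 75.9] turn -0.2 | pos [ 0.5639 -0.2272  0.1779] head 89.0 j7 0.09 t 33.9 w 77.6 gf 0.0
```

```bash
python3 -m crank '[{"tx":-1,"ty":1,"tz":25,"turn":0},{"tx":-1,"ty":1,"tz":50,"turn":0},{"tx":-1,"ty":1,"tz":68,"turn":0},{"tx":-1,"ty":1,"tz":75,"turn":0},{"tx":-1,"ty":1,"tz":75,"turn":0}]' 78
python3 -m crank '[{"tx":0,"ty":0,"tz":0,"turn":0},{"tx":0,"ty":0,"tz":0,"turn":0},{"tx":0,"ty":0,"tz":0,"turn":0},{"tx":0,"ty":0,"tz":0,"turn":0}]' 40 20
python3 -m crank '[{"tx":0,"ty":0,"tz":0,"turn":1.5},{"tx":0,"ty":0,"tz":0,"turn":3},{"tx":0,"ty":0,"tz":0,"turn":4.5},{"tx":0,"ty":0,"tz":0,"turn":6},{"tx":0,"ty":0,"tz":0,"turn":7.5}]'
python3 -m crank '[{"tx":0,"ty":0,"tz":0,"turn":1.5},{"tx":0,"ty":0,"tz":0,"turn":3},{"tx":0,"ty":0,"tz":0,"turn":4.5},{"tx":0,"ty":0,"tz":0,"turn":6},{"tx":0,"ty":0,"tz":0,"turn":7}]'
python3 -c "
from h import *;go(.565,-.229,.102,0);print(ctrl.get_state()['torque'],ctrl.get_state()['ft_force'])"
```

```text
time: 34.52
position: [0.5668, -0.2295, 0.1059]
tool_rot: [2.241, 2.201, 0.0]
ft_force: [0.7, -0.3, 0.7]
grip_width: 0.893
grip_force: 0.0
time: 35.02
position: [0.5621, -0.2297, 0.1058]
tool_rot: [-2.238, -2.195, 0.012]
ft_force: [-12.5, 1.5, 11.2]
grip_width: 0.615
grip_force: 19.9
time: 35.65
position: [0.5628, -0.2299, 0.1058]
tool_rot: [-2.831, -1.355, 0.012]
ft_force: [-9.9, 0.2, 8.2]
grip_width: 0.615
grip_force: 19.9
time: 36.28
position: [0.5633, -0.2304, 0.1058]
tool_rot: [-3.11, -0.442, 0.011]
ft_force: [-8.3, -0.8, 6.0]
grip_width: 0.614
grip_force: 19.9
shift [ 2.1 -0.9  3.7] turn 3.24 | pos [ 0.5633 -0.2304  0.1058] head 16.2 j7 -1.13 t 36.3 w 53.4 gf 19.9
[0.32843151 2.04248662 0.20444187] [-8.27770147 -0.83826562  6.00826165]
```

```bash
python3 -m crank '[{"tx":-3,"ty":-0.5,"tz":0,"turn":0.7},{"tx":-3,"ty":-0.5,"tz":0,"turn":1.4},{"tx":-3,"ty":-0.5,"tz":0,"turn":2}]'
python3 -c "
from h import *;go(.563,-.23,.102,0);print(ctrl.get_state()['torque'],ctrl.get_state()['ft_force'])"
python3 -m crank '[{"tx":0,"ty":0,"tz":0,"turn":0.7},{"tx":0,"ty":0,"tz":0,"turn":1.4},{"tx":0,"ty":0,"tz":0,"turn":2}]'
python3 -c "
from h import *;go(.563,-.23,.102,0);print(ctrl.get_state()['torque'],ctrl.get_state()['ft_force'])"
```

```text
time: 36.65
position: [0.5631, -0.2306, 0.1058]
tool_rot: [3.136, 0.173, -0.001]
ft_force: [-1.9, -2.4, 1.4]
grip_width: 0.618
grip_force: 19.9
shift [-0.1 -0.6  3.8] turn 1.26 | pos [ 0.5631 -0.2306  0.1058] head 6.3 j7 -1.29 t 36.6 w 53.8 gf 19.9
[0.13390825 0.32628104 0.10092356] [-1.85580605 -2.42863408  1.3660555 ]
time: 37.02
position: [0.5642, -0.231, 0.106]
tool_rot: [3.138, -0.097, 0.003]
ft_force: [1.6, -2.3, -1.6]
grip_width: 0.616
grip_force: 20.0
shift [-1.3 -0.9  3.9] turn -0.71 | pos [ 0.5642 -0.231   0.106 ] head -3.5 j7 -1.45 t 37.0 w 53.6 gf 20.0
[-0.54945271 -0.36083015  0.89688385] [ 1.64483258 -2.31564813 -1.6104941 ]
```

The z torque rose to 0.9 N·m after about 92° of turn, so the left cap is at its stop. Next is the right cap.

```bash
python3 -m crank '[{"tx":0,"ty":0,"tz":0,"turn":0},{"tx":0,"ty":0,"tz":0,"turn":0},{"tx":0,"ty":0,"tz":0,"turn":0}]' 78
python3 -m crank '[{"tx":0,"ty":0,"tz":-25,"turn":0},{"tx":0,"ty":0,"tz":-50,"turn":0},{"tx":0,"ty":0,"tz":-75,"turn":0},{"tx":0,"ty":0,"tz":-90,"turn":0},{"tx":0,"ty":0,"tz":-90,"turn":0}]'
python3 -m crank '[{"tx":0,"ty":0,"tz":0,"turn":-2},{"tx":0,"ty":0,"tz":0,"turn":-4},{"tx":0,"ty":0,"tz":0,"turn":-6},{"tx":0,"ty":0,"tz":0,"turn":-8},{"tx":0,"ty":0,"tz":0,"turn":-10}]'
python3 -c "
from h import *;go(.581,-.349,.106,45)"
```

```text
time: 37.4
position: [0.5635, -0.2297, 0.1056]
tool_rot: [-3.14, 0.097, 0.0]
ft_force: [-0.2, -0.6, 0.4]
grip_width: 0.852
grip_force: 0.0
time: 38.02
position: [0.5641, -0.2301, 0.1965]
tool_rot: [3.139, -0.097, 0.003]
ft_force: [-0.7, -0.3, 0.1]
grip_width: 0.899
grip_force: 0.0
time: 38.65
position: [0.5627, -0.2297, 0.1939]
tool_rot: [-2.882, -1.247, 0.002]
ft_force: [0.4, 0.3, -0.4]
grip_width: 0.9
grip_force: 0.0
shift [-74.4  95.2  87.8] turn 0.36 | pos [ 0.5627 -0.2297  0.1939] head 46.8 j7 -0.57 t 38.6 w 78.3 gf 0.0
```

```bash
python3 -m crank '[{"tx":-25,"ty":32,"tz":0,"turn":0},{"tx":-50,"ty":64,"tz":0,"turn":0},{"tx":-74,"ty":95,"tz":0,"turn":0},{"tx":-74,"ty":95,"tz":15,"turn":0},{"tx":-74,"ty":95,"tz":30,"turn":0}]' 78
python3 - <<'E'
from h import *
snap('top','top4');snap('side','side4')
for n in('top','side'):
  for q in ('cap_left_top','cap_right_top'): print(q,n,[(np.round(e['xyz'],4).tolist(),round(e['confidence'],2)) for e in ctrl.mark_of(n,q)][:2])
go(.581,-.349,.106,45)
E
```

```text
time: 39.28
position: [0.5809, -0.3477, 0.1633]
tool_rot: [-2.884, -1.239, 0.001]
ft_force: [-0.2, 0.9, -0.3]
grip_width: 0.897
grip_force: 0.0
cap_left_top top [([0.5648, -0.2284, 0.1139], 0.48)]
cap_right_top top [([0.6299, 0.1231, 0.1657], 0.56)]
cap_left_top side [([0.5657, -0.2293, 0.1153], 0.58)]
cap_right_top side [([0.5855, -0.3497, 0.1179], 0.58)]
shift [-1.2 -0.1 60.2] turn 0.31 | pos [ 0.5819 -0.3482  0.1662] head 46.5 j7 -0.45 t 39.6 w 78.1 gf 0.0
```

```bash
python3 -m crank '[{"tx":-1,"ty":0,"tz":20,"turn":0},{"tx":-1,"ty":0,"tz":40,"turn":0},{"tx":-1,"ty":0,"tz":55,"turn":0},{"tx":-1,"ty":0,"tz":60,"turn":0},{"tx":-1,"ty":0,"tz":60,"turn":0}]' 78
python3 -m crank '[{"tx":0,"ty":0,"tz":0,"turn":0},{"tx":0,"ty":0,"tz":0,"turn":0},{"tx":0,"ty":0,"tz":0,"turn":0},{"tx":0,"ty":0,"tz":0,"turn":0}]' 40 20
python3 -m crank '[{"tx":0,"ty":0,"tz":0,"turn":1.5},{"tx":0,"ty":0,"tz":0,"turn":3},{"tx":0,"ty":0,"tz":0,"turn":4.5},{"tx":0,"ty":0,"tz":0,"turn":6},{"tx":0,"ty":0,"tz":0,"turn":7.5}]'
python3 -c "
from h import *;go(.581,-.349,.106,0);print(ctrl.get_state()['torque'],ctrl.get_state()['ft_force'])"
python3 -m crank '[{"tx":0,"ty":0,"tz":0,"turn":0.8},{"tx":0,"ty":0,"tz":0,"turn":1.6},{"tx":0,"ty":0,"tz":0,"turn":2.4},{"tx":0,"ty":0,"tz":0,"turn":3.2}]'
python3 -c "
from h import *;go(.581,-.349,.106,0);print(ctrl.get_state()['torque'],ctrl.get_state()['ft_force'])"
```

```text
time: 40.2
position: [0.5806, -0.3497, 0.105]
tool_rot: [-2.886, -1.239, 0.0]
ft_force: [-1.0, 0.5, 0.4]
grip_width: 0.893
grip_force: 0.0
time: 40.7
position: [0.5811, -0.3501, 0.1061]
tool_rot: [2.886, 1.238, 0.001]
ft_force: [1.7, -0.8, 0.2]
grip_width: 0.617
grip_force: 20.0
time: 41.32
position: [0.5808, -0.3495, 0.106]
tool_rot: [3.132, 0.239, 0.0]
ft_force: [-0.8, 1.2, 1.6]
grip_width: 0.614
grip_force: 20.0
shift [ 0.3 -0.4  0. ] turn 1.75 | pos [ 0.5808 -0.3495  0.106 ] head 8.7 j7 -1.08 t 41.3 w 53.5 gf 20.0
[0.12611555 0.13306555 0.15233368] [-0.80616623  1.16709049  1.55805469]
time: 41.82
position: [0.5808, -0.3491, 0.106]
tool_rot: [-3.135, 0.195, 0.0]
ft_force: [-0.1, 0.8, 2.3]
grip_width: 0.615
grip_force: 20.0
shift [ 0.2 -0.2  0. ] turn -1.43 | pos [ 0.5808 -0.3491  0.106 ] head -7.1 j7 -1.34 t 41.8 w 53.5 gf 20.0
[0.25838739 0.17345858 0.10382122] [-0.11254409  0.8395983   2.344151  ]
```

Turned 53.5° so far and still free. I'll keep going in small steps until the torque rises.

```bash
python3 -m crank '[{"tx":0,"ty":0,"tz":0,"turn":0.6},{"tx":0,"ty":0,"tz":0,"turn":1.2},{"tx":0,"ty":0,"tz":0,"turn":1.8}]'
python3 -c "
from h import *;go(.581,-.349,.106,0);print(ctrl.get_state()['torque'])"
python3 -m crank '[{"tx":0,"ty":0,"tz":0,"turn":0.6},{"tx":0,"ty":0,"tz":0,"turn":1.2},{"tx":0,"ty":0,"tz":0,"turn":1.6}]'
python3 -c "
from h import *;go(.581,-.349,.106,0);print(ctrl.get_state()['torque'])"
```

```text
time: 42.2
position: [0.581, -0.349, 0.106]
tool_rot: [3.111, -0.437, -0.0]
ft_force: [0.0, -0.1, 1.5]
grip_width: 0.615
grip_force: 20.0
shift [ 0. -0.  0.] turn -3.2 | pos [ 0.581 -0.349  0.106] head -16.0 j7 -1.49 t 42.2 w 53.5 gf 20.0
[0.22236017 0.20956872 0.79219043]
time: 42.58
position: [0.5811, -0.3489, 0.1061]
tool_rot: [-3.073, 0.653, -0.0]
ft_force: [-0.5, 0.5, 3.2]
grip_width: 0.614
grip_force: 20.0
shift [-0.   0.1  0.1] turn -4.8 | pos [ 0.5811 -0.3489  0.1061] head -24.0 j7 -1.62 t 42.6 w 53.4 gf 20.0
[0.42755129 0.3770617  0.76665328]
```

```bash
python3 -m crank '[{"tx":0,"ty":0,"tz":0,"turn":0},{"tx":0,"ty":0,"tz":0,"turn":0},{"tx":0,"ty":0,"tz":0,"turn":0}]' 78
python3 -m crank '[{"tx":0,"ty":0,"tz":-30,"turn":0},{"tx":0,"ty":0,"tz":-60,"turn":0},{"tx":0,"ty":0,"tz":-90,"turn":0},{"tx":0,"ty":0,"tz":-120,"turn":0},{"tx":0,"ty":0,"tz":-150,"turn":0}]'
python3 -m crank '[{"tx":-30,"ty":-50,"tz":0,"turn":0},{"tx":-60,"ty":-100,"tz":0,"turn":0},{"tx":-60,"ty":-150,"tz":0,"turn":0},{"tx":-60,"ty":-200,"tz":0,"turn":0},{"tx":-60,"ty":-250,"tz":0,"turn":0}]'
python3 - <<'E'
from h import *
im,d=snap('top','top5');i2,_=snap('side','side5')
a=cv2.resize(im[150:230,360:450],(540,480),interpolation=cv2.INTER_CUBIC);cv2.imwrite('pics/caps5.png',a[...,::-1])
for n in('top','side'):
  for q in ('chest_drawer0_handle','pot_red','pot_white','pot_blue','pot_yellow','pot_green'): print(q,n,[(np.round(e['xyz'],3).tolist(),round(e['confidence'],2)) for e in ctrl.mark_of(n,q)][:4])
for n,I,c in(('top',im,0),):
  p=cloud(n,d);I=I.astype(int)
  for k,c in dict(L=(.563,-.23),Rr=(.581,-.349)).items():
    red=near(p,c,.032,.10,.13)&(I[...,0]>1.8*I[...,1])&(I[...,0]>90)&(I[...,1]<80);a=p[red].mean(0);print(k,red.sum(),np.degrees(np.arctan2(a[1]-c[1],a[0]-c[0])))
go(.5,-.2,.25,0)
E
```

```text
time: 42.95
position: [0.5804, -0.3501, 0.1053]
tool_rot: [3.072, -0.655, -0.001]
ft_force: [0.7, 0.0, 0.7]
grip_width: 0.853
grip_force: 0.0
time: 43.58
position: [0.5805, -0.3499, 0.2564]
tool_rot: [3.072, -0.655, -0.0]
ft_force: [-1.1, -0.2, -0.4]
grip_width: 0.896
grip_force: 0.0
time: 44.2
position: [0.6282, -0.0959, 0.2557]
tool_rot: [3.072, -0.656, 0.001]
ft_force: [0.6, -0.9, -0.0]
grip_width: 0.897
grip_force: 0.0
chest_drawer0_handle top [([0.63, 0.124, 0.168], 0.96)]
pot_red top [([0.398, -0.517, -0.001], 0.35), ([0.397, 0.535, 0.002], 0.29)]
pot_white top []
pot_blue top []
pot_yellow top []
pot_green top [([0.542, 0.257, -0.002], 0.68), ([0.377, 0.418, 0.004], 0.62), ([0.441, 0.305, 0.002], 0.49)]
chest_drawer0_handle side [([0.629, 0.124, 0.168], 0.62)]
pot_red side []
pot_white side []
pot_blue side [([0.242, -0.334, -0.0], 0.5)]
pot_yellow side [([0.539, -0.496, -0.001], 0.37)]
pot_green side [([0.444, 0.304, -0.004], 0.84), ([0.378, 0.421, -0.001], 0.65), ([0.539, 0.26, -0.001], 0.55)]
L 0 nan
Rr 42 -173.94029501950823
shift [-74.7 145.7   5.6] turn -4.82 | pos [ 0.6277 -0.0975  0.2556] head -24.1 j7 -1.99 t 44.9 w 77.9 gf 0.0<stdin>:9: RuntimeWarning: Mean of empty slice.
  ret = um.true_divide(
```

View pics/caps5.png

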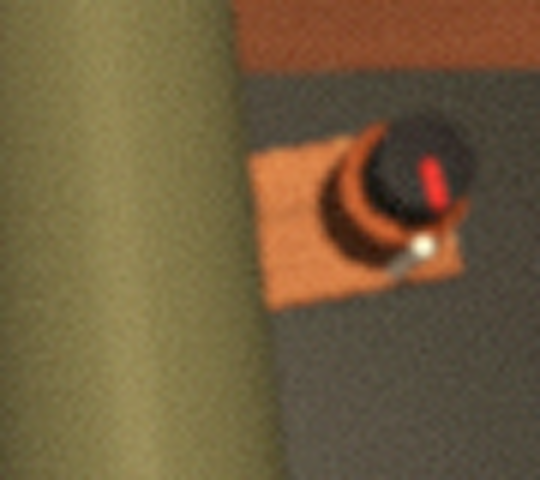

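View pics/side5.png

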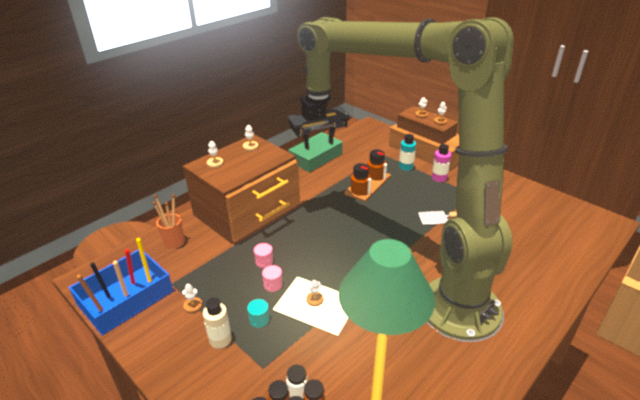

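The crop shows the right cap's pointer at (435,182), in line with the stripe at (423,245). The arm hides the left cap. In the side view the chest is shut and no pots are left out. I'll move the arm aside to check the left cap.

```bash
python3 -m crank '[{"tx":-45,"ty":-35,"tz":0,"turn":0},{"tx":-90,"ty":-70,"tz":0,"turn":0},{"tx":-130,"ty":-100,"tz":0,"turn":0},{"tx":-150,"ty":-150,"tz":0,"turn":0},{"tx":-160,"ty":-200,"tz":0,"turn":0}]'
python3 - <<'E'
from h import *
im,d=snap('top','top6')
a=cv2.resize(im[150:230,360:450],(540,480),interpolation=cv2.INTER_CUBIC);cv2.imwrite('pics/caps6.png',a[...,::-1])
p=cloud('top',d);I=im.astype(int)
for k,c in dict(L=(.563,-.23),Rr=(.581,-.349)).items():
    red=near(p,c,.032,.10,.13)&(I[...,0]>1.8*I[...,1])&(I[...,0]>90)&(I[...,1]<80);a=p[red].mean(0);print(k,red.sum(),np.degrees(np.arctan2(a[1]-c[1],a[0]-c[0])))
go(.5,.2,.25,0)
E
```

```text
time: 45.52
position: [0.5627, 0.1523, 0.2563]
tool_rot: [3.072, -0.655, 0.003]
ft_force: [0.3, 0.1, 0.4]
grip_width: 0.899
grip_force: 0.0
L 37 -173.41189126579775
Rr 41 -175.24140542803582
shift [-72.8 -10.5   6.4] turn -4.71 | pos [0.5626 0.1613 0.2563] head -23.5 j7 -2.42 t 45.6 w 78.3 gf 0.0
```

View pics/caps6.png

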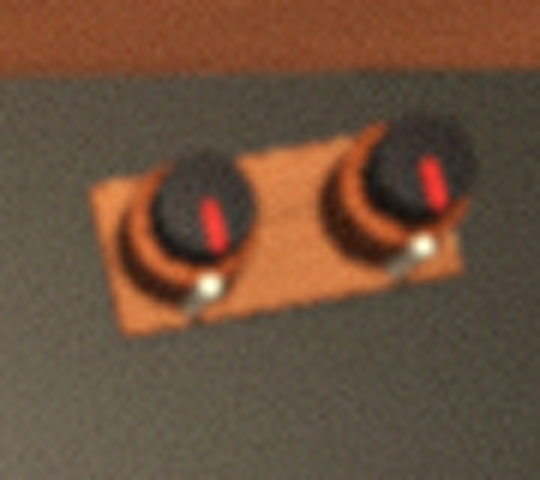

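Both pointers, at (215,225) and (433,182), are parallel and line up with the stripes (about -173° and -175°). The drawer handle reads its starting position again and the arm is clear of everything.

```bash
python3 -m crank '[{"tx":0,"ty":0,"tz":0,"turn":0},{"tx":0,"ty":0,"tz":0,"turn":0},{"tx":0,"ty":0,"tz":0,"turn":0},{"tx":0,"ty":0,"tz":0,"turn":0}]' && python3 -c "
from bench import ctrl;print(ctrl.close_job())"
```

```text
time: 46.08
position: [0.5634, 0.1496, 0.2556]
tool_rot: [3.072, -0.657, 0.0]
ft_force: [-0.3, 0.3, 0.2]
grip_width: 0.896
grip_force: 0.0
the job is handed in; nothing more can be done
None
```

Job handed in at about 46 s: the green, blue and yellow pots (the only ones present) went upright into the top drawer, which is pushed shut, and both caps are turned to their stops; the hand-in returned no verdict.

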